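# Change the work over on the carver's bench hook

## Task

Change over the work on the bench hook: take the finished dark rosette block out and set it on the low shelf as the next in the row, upright and in line with the two blocks there, close beside (almost touching) whichever end block leaves room for it. Then lay the blank with the pencilled circles, face up, flat on the bench hook and press it into the corner so that it bears squarely against both fences at once. Finish while holding it: the program ends with the gripper still pressing the blank firmly into the corner, not letting go, and with everything else on the bench left where it was.

Things in the scene. Friction and masses are not known exactly. Their poses are not given: they have to be found in the camera images.
- hook: Bench hook screwed to the bench: a plywood board 200 x 200 mm, 18 mm thick, with two low fences on top that meet in one corner. Origin at the centre of its underside, z up, board sides along its x and y. The board's top is 18 mm above the bench, the fences' tops 30 mm (12 mm above the board, lower than a block, so that fingers can hold a block above them).
- corner (a point): The inner corner where the two fences' inner faces meet at the board's top, at (78, -78, 18) mm in the bench hook's frame, same axes. A block pushed home there has its centre 32 mm from it towards the hook's -x and 32 mm towards its +y. Planed wood: friction on board and fences 0.3 to 0.5, so pressing hard down or on one fence takes up part of the push towards the other.
- fence_back: Long fence along the hook's far (+x) edge, 22 mm thick (x), 200 mm long (y), 12 mm tall, its inner face looking to the hook's -x. Origin at the centre of its underside, axes as the hook's.
- fence_side: Short fence along the hook's -y edge, 100 mm long (x), 22 mm thick (y), 12 mm tall, its inner face looking to the hook's +y. Origin at the centre of its underside, axes as the hook's.
- shelf: Low wooden rack fixed on the bench, open above: top board 130 mm deep (its x) and 280 mm long (its y), upper face 90 mm above the bench. Origin at the centre of its foot at bench height. The row of finished blocks runs along its y.
- finished: Finished corner block, dark red-brown with a carved rosette on top (relief up to 4 mm high), lying on the bench hook, loose and a little askew, clear of the fences; 64 x 64 mm square, 40 mm tall, about 0.12 kg; origin at the centre of its underside, z up, x and y square to its sides.
- marked: Blank to be carved next: pale beech block with two dark pencilled circles (57 and 25 mm across) and centre lines on its upper face, on the bench; 64 x 64 mm square, 40 mm tall, about 0.12 kg; origin at the centre of its underside, z up, x and y square to its sides, mass may differ by a third.
- row_a: Finished rosette block in the row on the shelf, at the row's end towards the shelf's -y; 64 x 64 mm square, 40 mm tall, about 0.12 kg; origin at the centre of its underside, z up, x and y square to its sides, its axes along the shelf's to within 0.03 rad.
- row_b: Finished rosette block in the row on the shelf, at the row's end towards the shelf's +y, 1 to 4 mm from its neighbour; 64 x 64 mm square, 40 mm tall, about 0.12 kg; origin at the centre of its underside, z up, x and y square to its sides, its axes along the shelf's to within 0.03 rad. The pair may stand towards either end of the shelf: the larger free space beyond the pair is at least 73 mm long, the other may be too short.
- plain: Pale beech blank without any marks, to be left alone; 64 x 64 mm square, 40 mm tall, about 0.12 kg; origin at the centre of its underside, z up, x and y square to its sides.
- mallet: Carver's round wooden mallet standing on its head, 80 mm across, 225 mm tall; origin under its centre. To be left alone.
- gouge: Gouge with a wooden handle lying on the bench, 250 mm long along its x, 27 mm high; origin under its ferrule, at mid-length. To be left alone.
- try_square: Try square lying flat, red-brown stock 120 mm long with a steel blade 140 mm long, 16 mm high; origin under the middle of the stock. To be left alone.
- wax_tin: Round brass-coloured wax tin, 71 mm across, 32 mm high; origin under its centre. To be left alone.
- brush: Bench brush with dark bristles, 200 mm long along its x, 44 mm high; origin under its middle. To be left alone.
Mind the look-alikes: they are no part of the job. What is shaped like the finished but green is not meant.

How it is judged:
On the way:
1. the finished rosette block stands released in the row on the shelf (((y of finished in the frame of row_a between -0.075 and -0.061 m and x of finished in the frame of row_a between -0.01 and 0.01 m) or (y of finished in the frame of row_b between 0.061 and 0.075 m and x of finished in the frame of row_b between -0.01 and 0.01 m)) and (angle between the x axis of finished and the x axis of shelf, either way round below 0.1 rad or angle between the x axis of finished and the y axis of shelf, either way round below 0.1 rad) and z of finished in the frame of shelf between 0.086 and 0.094 m and angle between finished's own z axis and vertical below 0.05 rad and contact force between finished and shelf above 0.3 N and contact force between finished and the arm below 0.05 N and contact force between finished and the fingers below 0.05 N and linear speed of finished below 0.02 m/s), for 0.3 s.
At the end, for the whole second after the job is handed in: Finished block released at rest in the row: gap to an end block under 11 mm, in line within 10 mm, square within 0.1 rad. Marked blank flat, face up, home in the corner within 3 mm, square to the hook within 0.035 rad, held by the fingers and pressing on each fence with over 2 N (all of step 1 and contact force between marked and fence_back above 2 N and contact force between marked and fence_side above 2 N and contact force between marked and the fingers above 2 N and (angle between the x axis of marked and the x axis of hook, either way round below 0.035 rad or angle between the x axis of marked and the y axis of hook, either way round below 0.035 rad) and x of marked in the frame of hook between 0.043 and 0.049 m and y of marked in the frame of hook between -0.049 and -0.043 m and z of marked in the frame of hook between 0.015 and 0.021 m and angle between marked's own z axis and vertical below 0.04 rad and linear speed of marked below 0.02 m/s); the arm keeps its last pose, push and grip.
It fails at once if one of the other things on the bench (plain blank, mallet, gouge, try square, wax tin, brush) is moved by more than 30 mm (distance of any of plain, mallet, gouge, try_square, wax_tin, brush from where it was at the start of the episode above 0.03 m).
It fails at once if a block already standing in the row is moved by more than 20 mm (distance of any of row_a, row_b from where it was at the start of the episode above 0.02 m).
It also fails if it takes over 64 s, if anything falls off the work surface, if the arm or the gripper's body presses on something with over 40 N, if the wrist force passes 120 N, or if a joint passes its speed limit or range.

## Robot

A 6-joint arm with a two-finger parallel gripper is mounted at the origin on the work surface. World frame = base frame: x ahead of the robot, y to its left, z up, the work surface at z = 0. Lengths are in m, angles in rad, forces in N, time in s.
With the tool pointing down it reaches from about 0.4 to 0.825 m from the base axis. Payload 7 kg.
Tool frame: the origin (TCP) lies between the finger pads; the fingertips stand tip_reach ahead of it and the grasp point (between the pads) lies 5 mm behind it (tip_reach is the distance from the TCP to the fingertips, in m); z points along the fingers, y is the line along which they close (so a half turn about z gives the same grasp; the last joint's range is limited). The gripper opens to 85 mm and grips with 20 to 120 N. Pads are 22 mm wide; open, the fingers measure 114 mm over their backs; the gripper's body (76 mm by 85 mm) begins 54 mm behind the grasp point. The pads swing forward as they close: fully open they stand 13 mm farther back than shut.
Start: joints at [1.388, 0.359, 0.012, 0, -1.224, -0.288], TCP at [0.306, 0.602, 0.245] pointing down, gripper open.
Joint ranges: [-3.07, 3.07], [-1.43, 2.12], [-1.02, 1.25], [-3.03, 1.67], [-3.05, -0], [-3.03, 3.03]. Speed limits (rad/s): [2.39, 2.39, 3.01, 3.14, 3.14, 3.14].

## Interface

Orientations are given as [roll, pitch, yaw] about the fixed x, y, z axes, in that order (R = Rz(yaw) Ry(pitch) Rx(roll)).
In Python, from station import get_state, get_image, close_job, tip_reach gives the robot as it stands.
- The arm moves only by the tool move_arm, never from a script. Its argument "commands" is one flat list of numbers, 7 for each row, row after row: the shift along the tool's x, y, z in cm, then the turn, a rotation vector about the tool's x, y, z in degrees, then the opening, from 0 (shut) to 1 (fully open). A call has 1 to 5 rows; each row shifts and turns the commanded pose from where the row before left it, along the tool's axes as they then stand; what a row does not reach is not made up. A row lasts 1/10 s, in which the tool goes at most 50 mm and 8.59 degrees, less where a joint would pass 70% of its speed; a pose out of reach is approached as far as the arm can. A call is refused whole if a number of a shift passes 5 or a number of a turn 8.59, either way. A call with a gripper value outside its range is refused whole. The fingers move at their own pace and stop on an object; "grip_force" is the grip in N (left out, the last holds). Time passes only in rows, so rows that do not move let the fingers close. It gives the time, the measured TCP pose, the force, the opening and the grip force at its end, in the units of the state.
- get_state(): the state, without advancing time (a new reading comes with each control period).
- get_image(name): name is "side" or "top"; returns a dict with "img" (480x640x3 uint8, red, green, blue), "depth" (480x640 float32, m along the optical axis (not along the pixel's ray), 0 where there is no reading), "vfov" (degrees; the focal length in pixels is half the picture's height over the tangent of half this angle, whatever the lens; pixels are square), "cx", "cy" (the principal point, pixels), "R" (3x3) and "t" (3): a world point X has camera coordinates R X + t. Camera axes: x right, y down, z forward; pixel columns grow to the right and rows downward; lengths in m; the calibration is good to about 2 mm. A picture is of the moment at which its call begins.
- close_job(): hands the job in; it is judged then, once.
The state is a dict: "t": time; "joint_pos": joint angles; "dq": joint speeds; "joint_efforts": joint torques, N m; "tcp_pos": TCP position; "tcp_rot": TCP orientation; "contact_force": force on the tool from outside, world axes, zero at the start; "torque": the same for the moment, N m; "width": finger opening in m; "grip_force": force on a finger pad.
Only numpy, scipy, OpenCV 4.12 (cv2) and the standard library are available. Lean on these libraries where they do the work, as an engineer would, in place of code of your own. Each camera call takes 0.05 s, during which the arm holds its last target. There are 200 camera calls.

## Working session

There is one attempt and no reset: what is moved stays moved. The work goes in short steps, Python scripts to look and compute and a tool call to move; the robot and the scene stay as the last step left them, time stands still between calls to the robot, and variables do not carry over. Pictures are saved under pics/ and viewed, at most 10 in all, crops included, and the job is handed in when it is done.

Besides the shell and the picture viewer there is one more tool, called after ">>>" as name(argument=value, ...) on one line, values as JSON. move_arm: Moves the arm, as the interface text tells. Its arguments: {"type":"object","properties":{"commands":{"type":"array"},"grip_force":{"type":"number"}},"required":["commands"]}

```bash
mkdir -p pics
cat > h.py <<'E'
import numpy as np, cv2
from station import get_state, get_image, close_job, tip_reach
def K(d):
    f=240/np.tan(np.radians(d["vfov"])/2); return f
def snap(n,name):
    d=get_image(n); cv2.imwrite(f"pics/{name}.png",d["img"][:,:,::-1]); np.savez(f"{name}.npz",**d); return d
def world(d,u,v,z=None):
    f=K(d); r=np.array([(u-d["cx"])/f,(v-d["cy"])/f,1.]); R=d["R"];t=d["t"]; c=-R.T@t
    w=R.T@r
    if z is None: s=d["depth"][int(round(v)),int(round(u))]
    else: s=(z-c[2])/w[2]
    return c+s*w
E
python3 - <<'E'
from h import *
for n in("top","side"):
    d=snap(n,n+"0"); print(n,d["vfov"],d["cx"],d["cy"],(-d["R"].T@d["t"]).round(3),d["R"].round(3).tolist())
s=get_state();print(s,tip_reach)
E
```

```text
top 57.17237917978821 316.20215939375476 239.14771268526184 [ 0.33  -0.05   1.161] [[0.008, -0.999, -0.033], [-0.988, -0.003, -0.153], [0.153, 0.033, -0.988]]
side 54.24972386375532 313.4341227520136 235.08362693115717 [-0.112 -0.573  0.74 ] [[0.685, -0.728, 0.023], [-0.448, -0.446, -0.774], [0.575, 0.52, -0.632]]
{'t': 0.1, 'joint_pos': array([ 1.38810211e+00,  3.59329986e-01,  1.11497025e-02, -2.65766513e-04,
       -1.22408513e+00, -2.88068734e-01]), 'dq': array([-1.64608271e-04,  6.79612007e-05,  1.22129730e-03,  1.73495076e-03,
        7.27599781e-04,  7.39470543e-04]), 'joint_efforts': array([-8.66994596e-04, -5.84766698e+01,  2.94111711e+01,  6.95465773e+00,
       -3.14657387e-03,  3.28409705e-06]), 'tcp_pos': array([0.30602778, 0.60119359, 0.24445519]), 'tcp_rot': array([ 3.14011312e+00, -1.77846765e-04, -4.70853309e-01]), 'contact_force': array([ 0.60631096,  0.74972133, -0.07640561]), 'torque': array([ 0.00414607, -0.02575279,  0.03091489]), 'grip_force': 0.0, 'width': 0.0853304830818936} 0.014
```

View pics/top0.png

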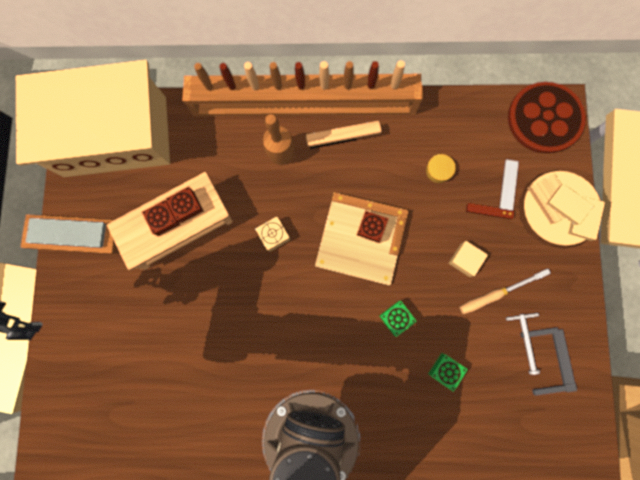

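View pics/side0.png

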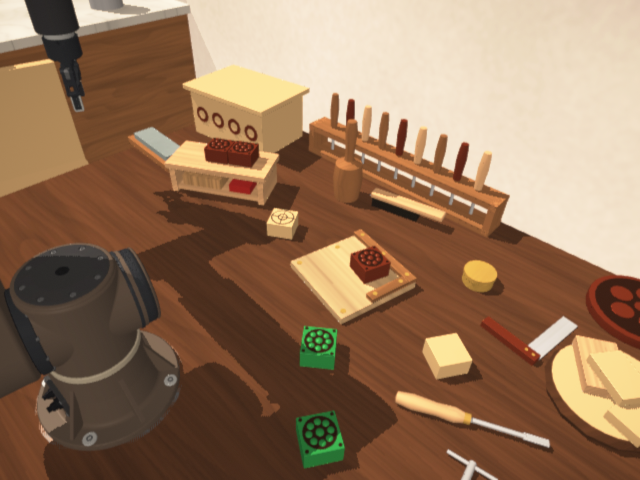

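The top view shows the finished block on the hook at (372,226), the marked blank at (272,233), and the shelf pair at (158,217) and (185,203). The plain blank is at (468,259). Next I'll enlarge crops to get the corners.

Run:
```python
import cv2
a=cv2.imread("pics/top0.png")[160:300,100:240]; b=cv2.imread("pics/top0.png")[180:290,250:420]
cv2.imwrite("pics/c1.png",cv2.resize(a,None,fx=4,fy=4,interpolation=cv2.INTER_CUBIC))
cv2.imwrite("pics/c2.png",cv2.resize(b,None,fx=4.7,fy=4.7,interpolation=cv2.INTER_CUBIC))
```

```text
(no output)
```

View pics/c1.png

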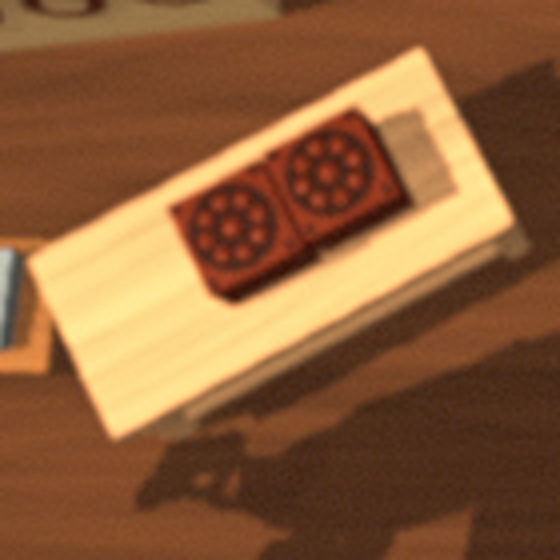

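View pics/c2.png

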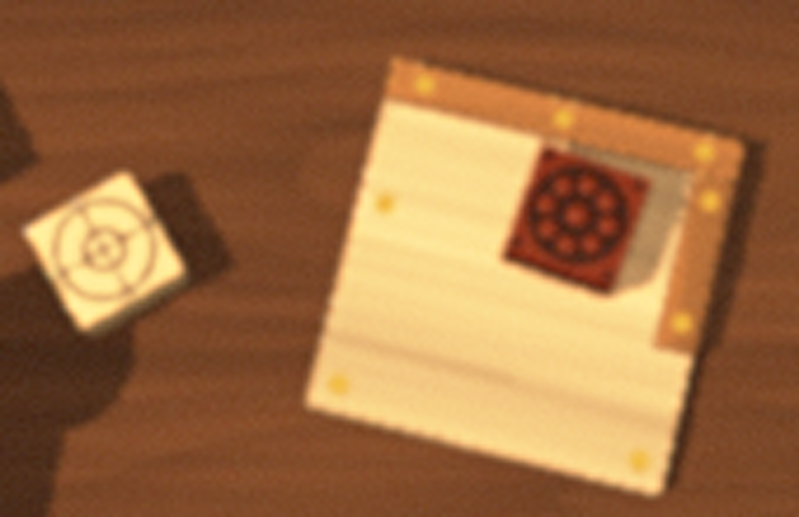

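The crops give the shelf-top corners, the rosettes and the hook outline. The free end of the shelf is the left one, and the hook's corner is at top right. I'll now fit faces from both cameras' depth.

```bash
cat >> h.py <<'E'
def cloud(d):
    f=K(d); v,u=np.mgrid[0:480,0:640]; z=d["depth"]
    P=np.stack([(u-d["cx"])/f*z,(v-d["cy"])/f*z,z],-1)
    return (P-d["t"])@d["R"]
def rect(d,c,r,zlo,zhi,show=True):
    P=cloud(d); m=(d["depth"]>0)&(P[...,2]>zlo)&(P[...,2]<zhi)&(np.hypot(P[...,0]-c[0],P[...,1]-c[1])<r)
    Q=P[m]; (x,y),(w,h),a=cv2.minAreaRect((Q[:,:2]*1000).astype(np.float32))
    return len(Q),round(x,1),round(y,1),round(w,1),round(h,1),round(a,2),"zmed",round(float(np.median(Q[:,2])*1000),1)
E
python3 - <<'E'
from h import *
T=dict(np.load("top0.npz"));S=dict(np.load("side0.npz"))
c1=lambda x,y:((x+.5)/4-.5+100,(y+.5)/4-.5+160)
c2=lambda x,y:((x+.5)/4.7-.5+250,(y+.5)/4.7-.5+180)
pts={'rowL':c1(232,228),'rowR':c1(330,173),'fin':c2(577,213),'mark':c2(103,250)}
sp={'rowL':(219,151),'rowR':(243,153),'fin':(370,260),'mark':(283,218)}
for k in pts:
    # two-view triangulation
    A=[]
    for d,(u,v) in((T,pts[k]),(S,sp[k])):
        f=K(d);M=np.c_[d["R"],d["t"]]
        A+= [(u-d["cx"])*M[2]-f*M[0],(v-d["cy"])*M[2]-f*M[1]]
    A=np.array(A);X=np.linalg.lstsq(A[:,:3],-A[:,3],rcond=None)[0]
    w=world(T,*pts[k]);print(k,'tri',X.round(4),'topdepth',w.round(4),'side',world(S,*sp[k]).round(4))
    for d in(T,S): print('  ',rect(d,w,.05,w[2]-.012,w[2]+.012))
print('shelf corners',[world(T,*c1(*p),z=.09).round(4).tolist() for p in((28,260),(425,47),(518,222),(115,438))])
print('shelf z',world(T,*c1(110,340)))
print('board z',world(T,*c2(450,300)),'bench',world(T,*c2(240,100)))
print('fence outer',[world(T,*c2(*p),z=.03).round(4).tolist() for p in((395,58),(743,142))],'board',[world(T,*c2(*p),z=.018).round(4).tolist() for p in((662,495),(305,405))])
print('inner',world(T,*c2(692,172),z=.03).round(4))
E
```

```text
rowL tri [0.5478 0.3795 0.1045] topdepth [0.5424 0.368  0.1323] side [0.5233 0.3446 0.1279]
   (832, 546.5, 360.2, 66.6, 81.9, 28.72, 'zmed', 130.1)
   (418, 546.9, 360.5, 68.4, 81.6, 29.14, 'zmed', 130.7)
rowR tri [0.5815 0.3183 0.1097] topdepth [0.5762 0.3099 0.1329] side [0.5584 0.2892 0.1304]
   (853, 572.2, 317.5, 65.3, 81.7, 29.01, 'zmed', 130.1)
   (444, 572.7, 316.8, 69.0, 82.8, 31.24, 'zmed', 130.6)
fin tri [ 0.5375 -0.1551  0.0525] topdepth [ 0.5363 -0.1547  0.061 ] side [ 0.5321 -0.158   0.0578]
   (636, 535.6, -156.1, 63.8, 65.2, 69.9, 'zmed', 58.4)
   (697, 536.1, -155.4, 66.1, 67.0, 70.03, 'zmed', 59.0)
mark tri [0.5202 0.1034 0.0383] topdepth [0.5192 0.104  0.039 ] side [0.517  0.0986 0.0427]
   (609, 518.1, 102.2, 64.7, 63.8, 30.31, 'zmed', 39.8)
   (530, 519.1, 103.0, 68.5, 64.4, 31.08, 'zmed', 40.3)
shelf corners [[0.5305, 0.5137, 0.09], [0.6686, 0.2684, 0.09], [0.5551, 0.2045, 0.09], [0.4188, 0.4499, 0.09]]
shelf z [0.47984509 0.45748014 0.09025274]
board z [ 0.49529185 -0.08778796  0.01584603] bench [0.61248099 0.03188193 0.00472559]
fence outer [[0.6305, -0.0568, 0.03], [0.5823, -0.2499, 0.03]] board [[0.3876, -0.2033, 0.018], [0.436, -0.0074, 0.018]]
inner [ 0.5653 -0.2214  0.03  ]
```

```bash
cat >> h.py <<'E'
def plan(x,y,z,yaw,p0=None,yaw0=None):
    s=get_state(); p=np.array(p0) if p0 is not None else s["tcp_pos"]; y0=np.degrees(s["tcp_rot"][2]) if yaw0 is None else yaw0
    d=(np.array([x,y,z])-p)*100; a=np.radians(yaw)
    print("turn tool z",round(-(yaw-y0),2),"then shift cm",np.round([np.cos(a)*d[0]+np.sin(a)*d[1],np.sin(a)*d[0]-np.cos(a)*d[1],-d[2]],2),"rot",s["tcp_rot"].round(4),"F",s["contact_force"].round(1))
E
python3 - <<'E'
from h import *
T=dict(np.load("top0.npz"));S=dict(np.load("side0.npz"))
for d in(T,S):
    print('pair',rect(d,(.559,.339),.11,.123,.14))
    print('pair',rect(d,(.559,.339),.11,.1275,.14))
    print('shelf',rect(d,(.5433,.359),.2,.084,.096))
    print('hook',rect(d,(.51,-.13),.16,.012,.038))
    print('fin',rect(d,(.536,-.156),.05,.054,.07))
plan(.536,-.156,.245,-20)
E
```

```text
pair (1399, 559.4, 339.2, 66.1, 131.9, 29.9, 'zmed', 130.2)
pair (1232, 559.7, 338.8, 65.5, 130.6, 30.44, 'zmed', 130.5)
shelf (4069, 600.3, 393.2, 265.3, 281.1, 29.23, 'zmed', 89.5)
hook (5201, 509.0, -129.9, 200.1, 201.3, 75.98, 'zmed', 18.3)
fin (610, 535.2, -156.0, 63.5, 64.7, 70.13, 'zmed', 58.5)
pair (701, 559.9, 338.8, 68.9, 133.2, 30.54, 'zmed', 130.7)
pair (600, 560.4, 339.0, 68.5, 132.9, 30.09, 'zmed', 131.1)
shelf (1992, 598.9, 393.3, 266.4, 284.6, 29.64, 'zmed', 90.3)
hook (5248, 509.8, -128.8, 203.5, 202.7, 76.06, 'zmed', 19.1)
fin (629, 536.1, -155.4, 66.1, 67.0, 69.93, 'zmed', 59.3)
turn tool z -6.98 then shift cm [ 4.751e+01  6.329e+01 -5.000e-02] rot [ 3.1401e+00 -2.0000e-04 -4.7090e-01] F [ 0.6  0.7 -0.1]
```

>>> move_arm(commands=[0,0,0,0,0,-7,1,2.97,3.95,0,0,0,0,1,2.97,3.95,0,0,0,0,1,2.97,3.95,0,0,0,0,1,2.97,3.95,0,0,0,0,1], grip_force=60)

```text
t: 0.6
tcp_pos: [0.3639, 0.4105, 0.2449]
tcp_rot: [3.141, 0.0, -0.348]
contact_force: [1.0, -0.3, 0.7]
width: 0.0856
grip_force: 0.0
```

>>> move_arm(commands=[2.97,3.95,0,0,0,0,1,2.97,3.95,0,0,0,0,1,2.97,3.95,0,0,0,0,1,2.97,3.95,0,0,0,0,1,2.97,3.95,0,0,0,0,1])

```text
t: 1.1
tcp_pos: [0.4359, 0.1741, 0.2454]
tcp_rot: [-3.141, -0.0, -0.348]
contact_force: [0.6, -0.2, -0.7]
width: 0.0853
grip_force: 0.0
```

>>> move_arm(commands=[2.97,3.95,0,0,0,0,1,2.97,3.95,0,0,0,0,1,2.97,3.95,0,0,0,0,1,2.97,3.95,0,0,0,0,1,2.97,3.95,0,0,0,0,1])

```text
t: 1.6
tcp_pos: [0.5081, -0.0623, 0.2453]
tcp_rot: [-3.141, -0.0, -0.348]
contact_force: [0.9, 0.9, 0.7]
width: 0.0854
grip_force: 0.0
```

>>> move_arm(commands=[2.97,3.95,0,0,0,0,1,0,0,2,0,0,0,1,0,0,4,0,0,0,1,0,0,2,0,0,0,1,0,0,0,0,0,0,1])

```text
t: 2.1
tcp_pos: [0.5202, -0.1079, 0.1621]
tcp_rot: [3.139, 0.006, -0.35]
contact_force: [0.2, 0.9, 0.7]
width: 0.0855
grip_force: 0.0
```

Run:
```python
from h import *
s=get_state();print(s["t"],s["tcp_pos"],s["tcp_rot"],s["joint_pos"].round(2))
plan(.536,-.156,.047,-20)
```

```text
2.1 [ 0.52017376 -0.10790923  0.16209744] [ 3.13917953  0.00590939 -0.34980303] [ 0.16  0.2  -0.41 -0.   -0.96  1.06]
turn tool z -0.04 then shift cm [ 3.13  3.98 11.51] rot [ 3.1392  0.0059 -0.3498] F [0.2 0.9 0.7]
```

>>> move_arm(commands=[3.1,3.95,0,0,0,0,1,0,0,0,0,0,0,1,0,0,3,0,0,0,1,0,0,3,0,0,0,1,0,0,0,0,0,0,1])

```text
t: 2.6
tcp_pos: [0.5362, -0.1549, 0.1031]
tcp_rot: [3.14, 0.005, -0.349]
contact_force: [0.4, -0.2, 0.1]
width: 0.0853
grip_force: 0.0
```

Run:
```python
from h import *
s=get_state();print(s["t"],s["tcp_pos"],s["tcp_rot"],s["width"])
plan(.536,-.156,.047,-20)
d=snap("side","s1");a=d["img"][170:330,270:450,::-1]
cv2.imwrite("pics/s1c.png",cv2.resize(a,None,fx=3.3,fy=3.3,interpolation=cv2.INTER_CUBIC))
```

```text
2.6 [ 0.53615613 -0.1549027   0.10310538] [ 3.14010843  0.00487862 -0.34928497] 0.08533211292616749
turn tool z -0.01 then shift cm [0.02 0.11 5.61] rot [ 3.1401  0.0049 -0.3493] F [ 0.4 -0.2  0.1]
```

View pics/s1c.png

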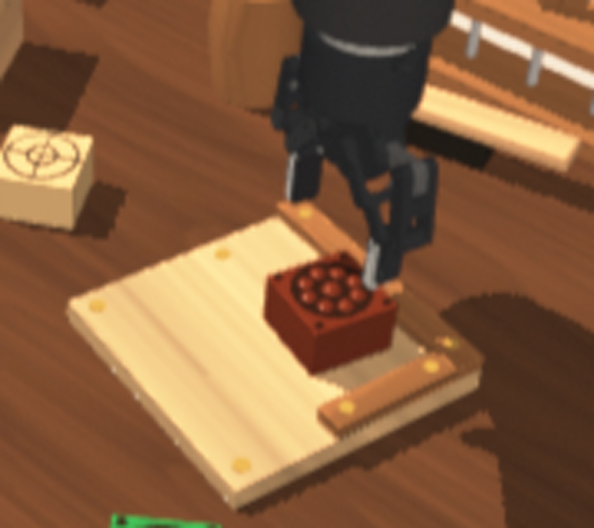

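The gripper hangs centred over the finished block, with its fingers straddling it at about (300,180) and (380,265) in the crop. I'll descend and grip.

>>> move_arm(commands=[0,0.1,2.6,0,0,0,1,0,0,2.0,0,0,0,1,0,0,0.8,0,0,0,1,0,0,0,0,0,0,1,0,0,0,0,0,0,0.3])

```text
t: 3.15
tcp_pos: [0.5389, -0.1559, 0.0529]
tcp_rot: [-3.141, -0.002, -0.348]
contact_force: [0.1, -0.7, 1.2]
width: 0.0735
grip_force: 0.0
```

>>> move_arm(commands=[0,0,0,0,0,0,0.3,0,0,0,0,0,0,0.3,0,0,0,0,0,0,0.3,0,0,0,0,0,0,0.3,0,0,0,0,0,0,0.3])

```text
t: 3.65
tcp_pos: [0.5391, -0.156, 0.0534]
tcp_rot: [-3.141, -0.003, -0.348]
contact_force: [-0.8, 0.8, 5.4]
width: 0.0626
grip_force: 66.1
```

>>> move_arm(commands=[0,0,-2,0,0,0,0.3,0,0,-4,0,0,0,0.3,0,0,-4,0,0,0,0.3,0,0,-4,0,0,0,0.3,0,0,-2,0,0,0,0.3])

```text
t: 4.15
tcp_pos: [0.5392, -0.1562, 0.2166]
tcp_rot: [-3.14, -0.006, -0.348]
contact_force: [0.4, 0.5, -1.3]
width: 0.0627
grip_force: 66.1
```

>>> move_arm(commands=[0,0,0,0,0,8,0.3,0,0,0,0,0,8,0.3,0,0,0,0,0,8,0.3,0,0,0,0,0,8,0.3,0,0,0,0,0,8,0.3])

```text
t: 4.65
tcp_pos: [0.5377, -0.1559, 0.2124]
tcp_rot: [-3.14, -0.001, -1.052]
contact_force: [0.2, 0.4, -0.7]
width: 0.0622
grip_force: 66.0
```

Run:
```python
from h import *
s=get_state();print(s["t"],s["tcp_pos"],s["tcp_rot"],s["width"])
plan(.511,.4235,.215,-60)
d=snap("top","t1")
P=cloud(d); print('block',rect(d,s["tcp_pos"],.3,.12,.16) if 0 else '')
T=dict(np.load("top0.npz"));print(world(T,272,120),world(T,278,148))
S=snap("side","s2");Q=cloud(S);m=(S["img"][...,0]>60)&(S["img"][...,0]>2.0*S["img"][...,1])&(Q[...,2]>.15)&(np.hypot(Q[...,0]-s["tcp_pos"][0],Q[...,1]-s["tcp_pos"][1])<.07)
q=Q[m];print(len(q),q.min(0),q.max(0))
```

```text
4.65 [ 0.53769602 -0.15594418  0.21243951] [-3.14042454e+00 -5.65435578e-04 -1.05247851e+00] 0.06219697646086901
turn tool z -0.3 then shift cm [-51.52 -26.66  -0.26] rot [-3.1404e+00 -6.0000e-04 -1.0525e+00] F [ 0.2  0.4 -0.7]
block 
[0.74597746 0.08361548 0.22386789] [0.72282484 0.08317657 0.10906391]
683 [ 0.49264322 -0.19791105  0.17922472] [ 0.57674406 -0.11172007  0.22238582]
```

>>> move_arm(commands=[-3.96,-2.05,0,0,0,0,0.3,-3.96,-2.05,0,0,0,0,0.3,-3.96,-2.05,0,0,0,0,0.3,-3.96,-2.05,0,0,0,0,0.3,-3.96,-2.05,0,0,0,0,0.3])

```text
t: 5.25
tcp_pos: [0.5271, 0.0685, 0.2122]
tcp_rot: [-3.14, -0.0, -1.042]
contact_force: [0.4, -0.2, -0.5]
width: 0.0625
grip_force: 66.0
```

>>> move_arm(commands=[-3.96,-2.05,0,0,0,0,0.3,-3.96,-2.05,0,0,0,0,0.3,-3.96,-2.05,0,0,0,0,0.3,-3.96,-2.05,0,0,0,0,0.3,-3.96,-2.05,0,0,0,0,0.3])

```text
t: 5.75
tcp_pos: [0.5166, 0.2914, 0.2122]
tcp_rot: [-3.141, 0.0, -1.042]
contact_force: [1.4, 0.6, -0.3]
width: 0.0623
grip_force: 66.0
```

>>> move_arm(commands=[-3.96,-2.05,0,0,0,0,0.3,-3.96,-2.05,0,0,0,0,0.3,-3.96,-2.05,0,0,0,0,0.3,0,0,0,0,0,0,0.3,0,0,0,0,0,0,0.3])

```text
t: 6.25
tcp_pos: [0.5103, 0.4241, 0.211]
tcp_rot: [3.141, -0.0, -1.042]
contact_force: [-0.2, 0.0, -1.1]
width: 0.0625
grip_force: 66.0
```

Run:
```python
from h import *
s=get_state();print(s["t"],s["tcp_pos"],s["tcp_rot"],s["width"])
plan(.511,.4235,.215,-60)
for n in("top","side"):
    S=snap(n,n+"3");Q=cloud(S);I=S["img"].astype(int);m=(I[...,0]>50)&(I[...,0]>2.0*I[...,1])&(Q[...,2]>.16)&(np.hypot(Q[...,0]-s["tcp_pos"][0],Q[...,1]-s["tcp_pos"][1])<.07)
    q=Q[m]; r=[np.radians(-60)]; a=r[0]; X=np.array([np.cos(a),np.sin(a)]);Y=np.array([np.sin(a),-np.cos(a)]); e=(q[:,:2]-s["tcp_pos"][:2])
    print(n,len(q),(e@X).min(),(e@X).max(),(e@Y).min(),(e@Y).max(),q[:,2].min(),q[:,2].max()) if len(q) else 0
    print('pair',rect(S,(.559,.339),.085,.1275,.136))
```

```text
6.25 [0.51029315 0.42408218 0.21104294] [ 3.14092276e+00 -2.37103423e-04 -1.04152766e+00] 0.06247560816968297
turn tool z 0.32 then shift cm [ 0.09 -0.03 -0.4 ] rot [ 3.1409e+00 -2.0000e-04 -1.0415e+00] F [-0.2  0.  -1.1]
top 446 -0.00536784142439399 0.03234271642411223 -0.031225789642807367 0.03508004119563066 0.185903788358915 0.32736515603704996
pair (1226, 559.2, 338.8, 66.2, 130.5, 29.91, 'zmed', 130.5)
side 497 -0.03234283881005031 0.03321997690436943 -0.029618898571046964 0.03787491442536993 0.17771431548323835 0.22151626110474362
pair (606, 559.1, 339.4, 71.9, 131.8, 29.38, 'zmed', 131.0)
```

>>> move_arm(commands=[-0.1,0,3,0,0,0,0.3,0,0,3,0,0,0,0.3,0,0,1.5,0,0,0,0.3,0,0,0.7,0,0,0,0.3,0,0,0,0,0,0,0.3])

```text
t: 6.85
tcp_pos: [0.5106, 0.4234, 0.1292]
tcp_rot: [3.141, -0.001, -1.047]
contact_force: [-0.4, -0.3, -1.0]
width: 0.0625
grip_force: 66.0
```

>>> move_arm(commands=[0,0,0.1,0,0,0,0.3,0,0,0,0,0,0,0.3])

```text
t: 7.05
tcp_pos: [0.5109, 0.4245, 0.1297]
tcp_rot: [-3.14, 0.001, -1.047]
contact_force: [-0.6, -0.2, -1.6]
width: 0.0621
grip_force: 66.0
```

>>> move_arm(commands=[0,0,0.1,0,0,0,0.3,0,0,0,0,0,0,0.3])

```text
t: 7.25
tcp_pos: [0.5105, 0.4242, 0.1278]
tcp_rot: [-3.141, 0.0, -1.047]
contact_force: [-0.4, -0.3, -1.6]
width: 0.0624
grip_force: 66.0
```

Run:
```python
from h import *
s=get_state();print(s["t"],s["tcp_pos"],s["tcp_rot"],s["width"])
S=snap("side","s4");Q=cloud(S);I=S["img"].astype(int);m=(I[...,0]>50)&(I[...,0]>2.0*I[...,1])&(Q[...,2]>.0935)&(np.hypot(Q[...,0]-s["tcp_pos"][0],Q[...,1]-s["tcp_pos"][1])<.2)
a=S["img"][120:220,140:290,::-1]
cv2.imwrite("pics/s4c.png",cv2.resize(a,None,fx=5,fy=5,interpolation=cv2.INTER_CUBIC))
```

```text
7.25 [0.51045891 0.42418133 0.12782115] [-3.14083170e+00  3.49052477e-04 -1.04662145e+00] 0.06240976595380027
```

View pics/s4c.png

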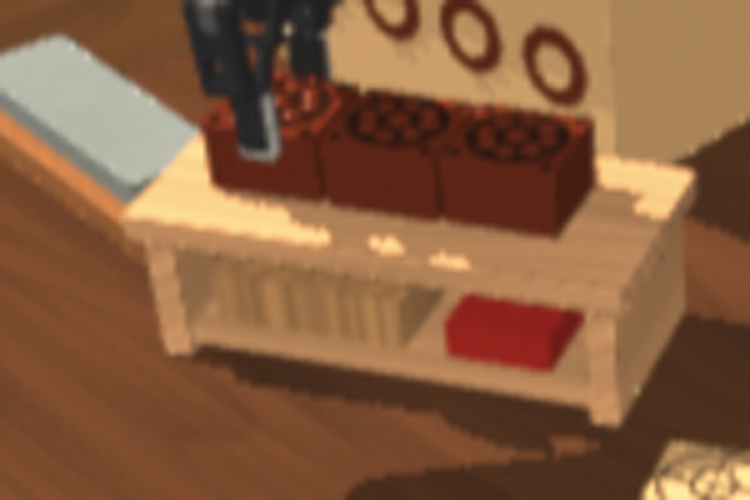

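The block stands in line with the pair, its front edge at about (210-325,190) in the crop, with a tiny gap to its neighbour. I'll lower it to contact.

>>> move_arm(commands=[0,0,0.15,0,0,0,0.3,0,0,0,0,0,0,0.3])

```text
t: 7.5
tcp_pos: [0.5103, 0.4239, 0.1256]
tcp_rot: [3.141, -0.0, -1.047]
contact_force: [0.5, 0.8, -1.0]
width: 0.0623
grip_force: 66.0
```

>>> move_arm(commands=[0,0,0.1,0,0,0,0.3,0,0,0,0,0,0,0.3])

```text
t: 7.7
tcp_pos: [0.5103, 0.424, 0.1254]
tcp_rot: [-3.141, -0.0, -1.046]
contact_force: [-1.9, -0.9, 4.1]
width: 0.0621
grip_force: 66.6
```

>>> move_arm(commands=[0,0,0.05,0,0,0,0.3,0,0,0,0,0,0,0.3])

```text
t: 7.9
tcp_pos: [0.5103, 0.424, 0.1254]
tcp_rot: [-3.141, -0.0, -1.046]
contact_force: [-3.5, -2.7, 7.6]
width: 0.0625
grip_force: 67.1
```

>>> move_arm(commands=[0,0,-0.1,0,0,0,0.6,0,0,0,0,0,0,1,0,0,0,0,0,0,1,0,0,0,0,0,0,1,0,0,0,0,0,0,1])

```text
t: 8.4
tcp_pos: [0.5104, 0.424, 0.1252]
tcp_rot: [3.141, -0.0, -1.047]
contact_force: [-0.7, 0.3, -0.5]
width: 0.0854
grip_force: 0.0
```

>>> move_arm(commands=[0,0,-1,0,0,0,1,0,0,-3,0,0,0,1,0,0,-4,0,0,0,1,0,0,-3,0,0,0,1,4.03,2.19,0,0,0,-0.5,1])

```text
t: 8.9
tcp_pos: [0.5136, 0.3826, 0.2407]
tcp_rot: [-3.133, 0.002, -1.034]
contact_force: [0.4, -0.8, -0.3]
width: 0.0854
grip_force: 0.0
```

>>> move_arm(commands=[4.03,2.19,0,0,0,0,1,4.03,2.19,0,0,0,0,1,4.03,2.19,0,0,0,0,1,4.03,2.19,0,0,0,0,1,4.03,2.19,0,0,0,0,1])

```text
t: 9.4
tcp_pos: [0.5195, 0.1472, 0.2364]
tcp_rot: [-3.14, -0.0, -1.038]
contact_force: [1.1, -0.3, 0.1]
width: 0.0854
grip_force: 0.0
```

>>> move_arm(commands=[4.03,2.19,0,0,0,0,1,0,0,4,0,0,0,1,0,0,4,0,0,0,1,0,0,3,0,0,0,1,0,0,0,0,0,0,1])

```text
t: 9.9
tcp_pos: [0.519, 0.1017, 0.1224]
tcp_rot: [3.135, 0.001, -1.039]
contact_force: [-0.6, 0.3, -0.3]
width: 0.0852
grip_force: 0.0
```

Run:
```python
from h import *
s=get_state();print(s["t"],s["tcp_pos"],s["tcp_rot"],s["width"])
plan(.5187,.1026,.033,-59.5)
for n in("top","side"):
    S=snap(n,n+"5");print('row',rect(S,(.541,.371),.16,.1275,.137));print('fin',rect(S,(.51,.426),.031,.125,.14))
    print('marked',rect(S,(.5187,.1026),.055,.03,.044))
```

```text
9.9 [0.51896124 0.10174118 0.12236068] [ 3.13516012e+00  5.21425182e-04 -1.03910822e+00] 0.08517931441972416
turn tool z -0.04 then shift cm [-0.09 -0.02  8.94] rot [ 3.1352e+00  5.0000e-04 -1.0391e+00] F [-0.6  0.3 -0.3]
row (0, 0.0, 0.0, 0.0, 0.0, 0.0, 'zmed', nan)
fin (0, 0.0, 0.0, 0.0, 0.0, 0.0, 'zmed', nan)
marked (196, 514.2, 100.0, 54.2, 63.8, 30.88, 'zmed', 39.2)
row (903, 543.6, 368.1, 73.3, 197.3, 30.22, 'zmed', 131.0)
fin (204, 509.4, 425.3, 56.6, 61.0, 74.69, 'zmed', 131.5)
marked (491, 519.7, 103.2, 71.7, 64.3, 31.85, 'zmed', 40.5)
  return _methods._mean(a, axis=axis, dtype=dtype,
  ret = ret.dtype.type(ret / rcount)
```

The row is now 197 mm long and straight, so the finished block is placed. Next I'll grip the blank.

>>> move_arm(commands=[-0.1,0,3.5,0,0,0,1,0,0,3.2,0,0,0,1,0,0,2.0,0,0,0,1,0,0,0,0,0,0,1,0,0,0,0,0,0,0.3])

```text
t: 10.5
tcp_pos: [0.5221, 0.1048, 0.0402]
tcp_rot: [-3.139, -0.0, -1.037]
contact_force: [0.9, -0.5, 1.7]
width: 0.073
grip_force: 0.0
```

>>> move_arm(commands=[0,0,0,0,0,0,0.3,0,0,0,0,0,0,0.3,0,0,0,0,0,0,0.3,0,0,0,0,0,0,0.3,0,0,0,0,0,0,0.3])

```text
t: 11.0
tcp_pos: [0.5223, 0.1049, 0.0411]
tcp_rot: [-3.137, -0.0, -1.037]
contact_force: [-1.3, -0.3, 5.8]
width: 0.0621
grip_force: 64.7
```

>>> move_arm(commands=[0,0,-2,0,0,0,0.3,0,0,-4,0,0,0,0.3,0,0,-4,0,0,0,0.3,0,0,0,0,0,0,0.3,0,0,0,0,0,0,0.3])

```text
t: 11.5
tcp_pos: [0.5216, 0.1046, 0.1411]
tcp_rot: [-3.136, 0.0, -1.038]
contact_force: [0.6, -0.4, -2.0]
width: 0.0615
grip_force: 66.5
```

>>> move_arm(commands=[0,0,0,0,0,-8,0.3,0,0,0,0,0,-8,0.3,0,0,0,0,0,-8,0.3,0,0,0,0,0,-8,0.3,0,0,0,0,0,-8,0.3])

```text
t: 12.0
tcp_pos: [0.5202, 0.1037, 0.1378]
tcp_rot: [3.141, 0.001, -0.334]
contact_force: [-1.0, 0.2, -1.8]
width: 0.062
grip_force: 66.5
```

>>> move_arm(commands=[0,0,0,0,0,-5.5,0.3,0,0,0,0,0,0,0.3])

```text
t: 12.2
tcp_pos: [0.5202, 0.1037, 0.1378]
tcp_rot: [3.141, 0.001, -0.243]
contact_force: [-0.2, -0.8, 0.1]
width: 0.0617
grip_force: 66.5
```

Run:
```python
from h import *
s=get_state();print(s["t"],s["tcp_pos"],s["tcp_rot"],s["width"])
plan(.535,-.176,s["tcp_pos"][2],-14)
```

```text
12.2 [0.52018811 0.10373524 0.13781475] [ 3.14089588e+00  9.26187235e-04 -2.42703883e-01] 0.06173791706166572
turn tool z 0.09 then shift cm [ 8.2  26.78 -0.  ] rot [ 3.1409e+00  9.0000e-04 -2.4270e-01] F [-0.2 -0.8  0.1]
```

>>> move_arm(commands=[1.37,4.46,0,0,0,0,0.3,1.37,4.46,0,0,0,0,0.3,1.37,4.46,0,0,0,0,0.3,1.37,4.46,0,0,0,0,0.3,1.37,4.46,0,0,0,0,0.3])

```text
t: 12.7
tcp_pos: [0.5329, -0.1307, 0.1382]
tcp_rot: [3.142, 0.0, -0.247]
contact_force: [1.8, 0.7, -1.1]
width: 0.0619
grip_force: 66.5
```

>>> move_arm(commands=[1.37,4.46,0,0,0,0,0.3,0,0,0,0,0,0,0.3,0,0,3,0,0,0,0.3,0,0,3,0,0,0,0.3,0,0,0,0,0,0,0.3])

```text
t: 13.2
tcp_pos: [0.5326, -0.1753, 0.0745]
tcp_rot: [3.14, 0.008, -0.248]
contact_force: [-0.8, 0.5, -1.8]
width: 0.0617
grip_force: 66.5
```

Run:
```python
from h import *
s=get_state();print(s["t"],s["tcp_pos"],s["tcp_rot"],s["width"])
plan(.5429,-.1852,.0591,-14)
d=snap("side","s6");a=d["img"][190:330,280:430,::-1]
cv2.imwrite("pics/s6c.png",cv2.resize(a,None,fx=4,fy=4,interpolation=cv2.INTER_CUBIC))
```

```text
13.2 [ 0.53259064 -0.17530778  0.07451964] [ 3.14044707  0.00751534 -0.24765283] 0.061708309584388284
turn tool z -0.19 then shift cm [1.24 0.71 1.54] rot [ 3.1404  0.0075 -0.2477] F [-0.8  0.5 -1.8]
```

View pics/s6c.png

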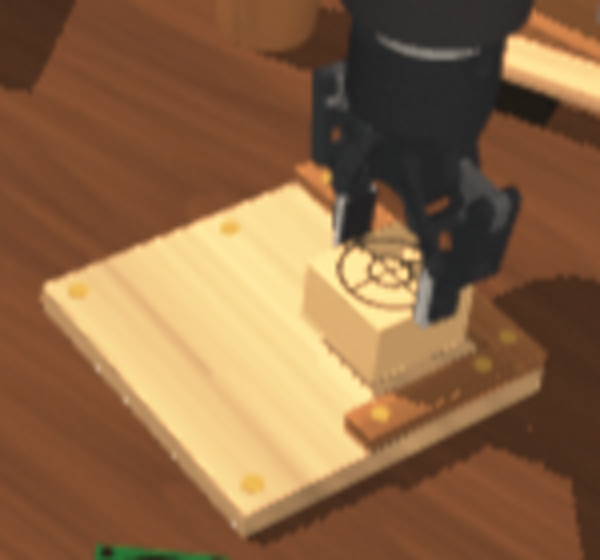

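The blank is held square and face up, with its circles at about (390,270) in the crop. It hangs just above the board and clear of both fences. I'll lower it to contact.

>>> move_arm(commands=[0,0,0.8,0,0,0,0.3,0,0,0.4,0,0,0,0.3,0,0,0,0,0,0,0.3])

```text
t: 13.55
tcp_pos: [0.536, -0.1753, 0.0666]
tcp_rot: [-3.141, -0.0, -0.244]
contact_force: [0.6, -0.3, -1.6]
width: 0.062
grip_force: 66.5
```

>>> move_arm(commands=[0,0,0.15,0,0,0,0.3,0,0,0,0,0,0,0.3])

```text
t: 13.75
tcp_pos: [0.536, -0.1755, 0.0652]
tcp_rot: [-3.141, -0.001, -0.244]
contact_force: [0.9, 0.2, -1.4]
width: 0.0619
grip_force: 66.5
```

>>> move_arm(commands=[0,0,0.1,0,0,0,0.3,0,0,0,0,0,0,0.3])

```text
t: 13.95
tcp_pos: [0.5359, -0.1756, 0.0639]
tcp_rot: [-3.142, -0.0, -0.244]
contact_force: [-0.3, 0.7, -1.9]
width: 0.0618
grip_force: 66.5
```

>>> move_arm(commands=[0,0,0.3,0,0,0,0.3,0,0,0,0,0,0,0.3])

```text
t: 14.15
tcp_pos: [0.5356, -0.1756, 0.0604]
tcp_rot: [3.142, 0.001, -0.244]
contact_force: [0.5, -0.6, -1.2]
width: 0.0619
grip_force: 66.5
```

>>> move_arm(commands=[0,0,0.1,0,0,0,0.3,0,0,0,0,0,0,0.3])

```text
t: 14.35
tcp_pos: [0.5357, -0.1756, 0.0596]
tcp_rot: [3.142, 0.0, -0.244]
contact_force: [-0.8, -1.2, -1.3]
width: 0.062
grip_force: 66.5
```

>>> move_arm(commands=[0,0,0.1,0,0,0,0.3,0,0,0,0,0,0,0.3])

```text
t: 14.55
tcp_pos: [0.5359, -0.1756, 0.0592]
tcp_rot: [3.142, -0.0, -0.244]
contact_force: [-0.6, 0.6, 2.6]
width: 0.062
grip_force: 66.9
```

>>> move_arm(commands=[0.4,0.35,0,0,0,0,0.3,0.4,0.35,0,0,0,0,0.3,0,0,0,0,0,0,0.3])

```text
t: 14.85
tcp_pos: [0.5418, -0.1833, 0.0591]
tcp_rot: [-3.14, 0.001, -0.245]
contact_force: [-5.7, 12.5, 10.1]
width: 0.0619
grip_force: 67.8
```

>>> move_arm(commands=[0.1,0.1,0,0,0,0,0.3,0.1,0.1,0,0,0,0,0.3,0,0,0,0,0,0,0.3])

```text
t: 15.15
tcp_pos: [0.5421, -0.1836, 0.0591]
tcp_rot: [-3.138, 0.003, -0.245]
contact_force: [-10.6, 26.2, 18.1]
width: 0.0619
grip_force: 68.6
```

```bash
cat >> h.py <<'E'
def rep():
    s=get_state(); a=np.radians(-14);X=np.array([np.cos(a),np.sin(a)]);Y=np.array([-np.sin(a),np.cos(a)])
    F=s["contact_force"];e=s["tcp_pos"][:2]-np.array([.5094,-.1294])
    print("t",s["t"],"F hook x,y,z",F[:2]@X,F[:2]@Y,F[2],"tcp in hook mm",e@X*1e3,e@Y*1e3,"z",s["tcp_pos"][2],"rot",s["tcp_rot"],"T",s["torque"],s["grip_force"])
E
python3 -c "
from h import *
rep()"
```

```text
t 15.15 F hook x,y,z -16.62695796747023 22.832738267078792 18.06204798874309 tcp in hook mm 44.7918406531063 -44.68676894701178 z 0.05912996736682995 rot [-3.13807481e+00  3.11028018e-03 -2.44967256e-01] T [ 9.94617542  3.38602582 -0.16827289] 68.56023788452148
```

Contact is on both sides. I'll ease the downward press and push a bit more along x, so that friction can't be what carries the load.

>>> move_arm(commands=[0,-0.05,-0.2,0,0,0,0.3,0.1,0,-0.1,0,0,0,0.3,0.1,0,0,0,0,0,0.3,0,0,0,0,0,0,0.3,0,0,0,0,0,0,0.3])

```text
t: 15.65
tcp_pos: [0.5447, -0.1842, 0.0606]
tcp_rot: [-3.139, 0.003, -0.245]
contact_force: [-2.3, 18.5, 0.5]
width: 0.0619
grip_force: 67.2
```

Run:
```python
from h import *
rep()
for n in("top","side"):
    S=snap(n,n+"7");print('marked',rect(S,(.5425,-.1845),.055,.05,.062));
    print('fin',rect(S,(.541,.371),.16,.1275,.137))
a=dict(np.load("side7.npz"))["img"][190:330,280:430,::-1]
cv2.imwrite("pics/s7c.png",cv2.resize(a,None,fx=4,fy=4,interpolation=cv2.INTER_CUBIC))
```

```text
t 15.65 F hook x,y,z -6.74299675374375 17.351044745062648 0.4538620242190114 tcp in hook mm 47.46251045376941 -44.60077732094349 z 0.0605810858972939 rot [-3.13855891e+00  2.63060232e-03 -2.45001151e-01] T [ 7.15481272  0.78118052 -0.04166949] 67.15202450752258
marked (231, 525.0, -178.8, 78.5, 28.8, 75.43, 'zmed', 59.0)
fin (1860, 542.4, 367.0, 66.4, 197.8, 30.76, 'zmed', 130.4)
marked (496, 542.6, -184.4, 85.8, 66.3, 73.13, 'zmed', 59.9)
fin (905, 542.0, 367.2, 71.7, 201.0, 32.48, 'zmed', 131.1)
```

View pics/s7c.png

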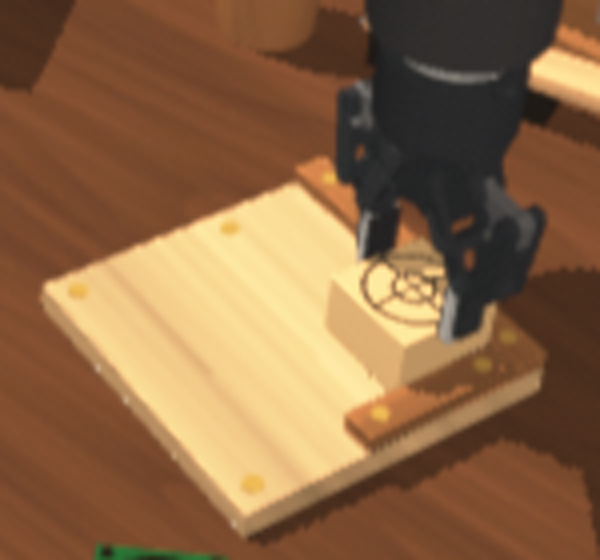

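The blank bears on the side fence, but it slid 2.7 mm in x, so the back fence is not yet reached. I'll ease y and push x until it stops.

>>> move_arm(commands=[0,-0.1,0.05,0,0,0,0.3,0.1,0,0,0,0,0,0.3,0,0,0,0,0,0,0.3])

```text
t: 16.05
tcp_pos: [0.545, -0.1841, 0.0604]
tcp_rot: [-3.14, 0.004, -0.245]
contact_force: [-5.8, 15.2, 3.9]
width: 0.0618
grip_force: 67.6
```

```bash
python3 -c "
from h import *
rep()"
```

```text
t 16.05 F hook x,y,z -9.332450172399653 13.301390110401512 3.855371136467451 tcp in hook mm 47.78280077630685 -44.476711959240745 z 0.06036172641946699 rot [-3.13971728  0.00407156 -0.24488724] T [ 5.81914159  1.95207422 -0.04138292] 67.56878614425659
```

>>> move_arm(commands=[0.1,0,0.05,0,0,0,0.3,0.1,0,0,0,0,0,0.3,0,0,0,0,0,0,0.3])

```text
t: 16.35
tcp_pos: [0.5452, -0.1842, 0.0599]
tcp_rot: [-3.14, 0.007, -0.245]
contact_force: [-11.1, 19.1, 11.4]
width: 0.0618
grip_force: 68.3
```

```bash
python3 -c "
from h import *
rep()"
```

```text
t 16.35 F hook x,y,z -15.395045050149253 15.89052766812722 11.361925190867794 tcp in hook mm 48.00346218975588 -44.47371000067898 z 0.05988580614435592 rot [-3.13985026  0.00711924 -0.24506698] T [7.25943038 4.08371674 0.02308245] 68.30064296722412
```

>>> move_arm(commands=[0.1,0,-0.1,0,0,0,0.3,0.1,0,-0.05,0,0,0,0.3,0.1,0,0,0,0,0,0.3,0,0,0,0,0,0,0.3])

```text
t: 16.75
tcp_pos: [0.5454, -0.1843, 0.06]
tcp_rot: [-3.14, 0.012, -0.246]
contact_force: [-15.4, 22.5, 8.5]
width: 0.0619
grip_force: 68.0
```

```bash
python3 -c "
from h import *
rep()"
```

```text
t 16.75 F hook x,y,z -20.348776868818724 18.13393267548252 8.511267505112476 tcp in hook mm 48.22198618026044 -44.55756196030392 z 0.06001369646645215 rot [-3.13986955  0.01240489 -0.24595174] T [8.4344619  5.61836549 0.11623898] 67.99534142017365
```

Run:
```python
from h import *
for n in("side","top"):
    S=snap(n,n+"9");Q=cloud(S);I=S["img"].astype(int)
    m=(np.hypot(Q[...,0]-.5425,Q[...,1]+.1845)<.045)&(abs(Q[...,2]-.058)<.006)&(I[...,0]>130)&(I[...,0]-I[...,2]>30)
    q=Q[m];A=np.c_[q[:,:2]-[.5425,-.1845],np.ones(len(q))];print(n,len(q),np.linalg.lstsq(A,q[:,2],rcond=None)[0])
    a=np.radians(-14);X=np.array([np.cos(a),np.sin(a)]);Y=np.array([-np.sin(a),np.cos(a)]);e=(q[:,:2]-[.5094,-.1294])
    print(np.percentile(e@X,[.5,99.5]),np.percentile(e@Y,[.5,99.5]))
a=dict(np.load("side9.npz"))["img"][190:330,280:430,::-1]
cv2.imwrite("pics/s9c.png",cv2.resize(a,None,fx=5,fy=4,interpolation=cv2.INTER_CUBIC))
rep()
```

```text
side 543 [0.01885669 0.00845397 0.05969684]
[0.01342349 0.07647003] [-0.08774213 -0.01030571]
top 271 [ 0.03375681 -0.01048162  0.05976963]
[0.01348644 0.04298738] [-0.07776502 -0.01209258]
t 16.85 F hook x,y,z -20.699983727705927 17.647002688233265 9.495214244990928 tcp in hook mm 48.23641242495107 -44.56231175083551 z 0.06002861896710305 rot [-3.13984815  0.01224123 -0.24597115] T [8.49640462 5.51755972 0.14267307] 67.98902750015259
```

View pics/s9c.png

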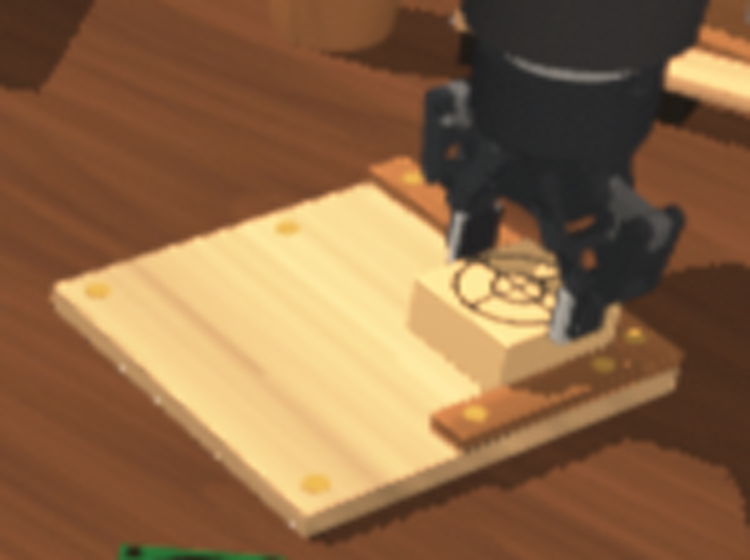

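Run:
```python
from h import *
def fit(f,c,z,r=.045,w=.006):
    S=dict(np.load(f));Q=cloud(S);I=S["img"].astype(int)
    m=(np.hypot(Q[...,0]-c[0],Q[...,1]-c[1])<r)&(abs(Q[...,2]-z)<w)&(I[...,0]>130)&(I[...,0]-I[...,2]>30)
    q=Q[m];A=np.c_[q[:,:2]-c,np.ones(len(q))]
    for _ in range(4):
        x=np.linalg.lstsq(A,q[:,2],rcond=None)[0];k=abs(A@x-q[:,2])<.0025;A=A[k];q=q[k]
    print(f,len(q),x.round(4))
for n in("side","top"):
    fit(n+"0.npz",(.5187,.1026),.04); fit(n+"9.npz",(.48,-.10),.018,.06); fit(n+"9.npz",(.5425,-.1845),.059)
```

```text
side0.npz 380 [0.0106 0.0017 0.0407]
side9.npz 1489 [-0.0003 -0.001   0.0186]
side9.npz 427 [-0.0072 -0.0001  0.0602]
top0.npz 434 [0.0164 0.0091 0.04  ]
top9.npz 1146 [0.0034 0.005  0.0176]
top9.npz 195 [0.0226 0.0044 0.0596]
```

```bash
python3 -c "
from h import *
print(close_job())"
```

```text
the job is handed in; nothing more can be done
None
```

I handed the job in, and no verdict came back. The finished block is released third in the shelf row, in line with the pair and about 1–2 mm from its neighbour. The gripper is still holding the marked blank face up in the hook's corner, with wrist forces of about 20 N towards the back fence and 18 N towards the side fence. I estimate at least 4 N of that reaches each fence after friction, against the 2 N required.

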